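# Slide the top slab off the stack and home against the buffer

## Robot

A 7-joint arm with a two-finger parallel gripper is mounted at the origin on the work surface. World frame = base frame: x ahead of the robot, y to its left, z up, the work surface at z = 0. Lengths are in m, angles in rad, forces in N, time in s.
With the tool pointing down it reaches from about 0.425 to 0.925 m from the base axis. Payload 6.8 kg.
Tool frame: the origin (TCP) lies between the finger pads; the fingertips stand 11 mm ahead of it and the grasp point (between the pads) lies 8 mm behind it; z points along the fingers, y is the line along which they close (so a half turn about z gives the same grasp; the last joint's range is limited). The gripper opens to 85 mm and grips with 20 to 120 N. Pads are 22 mm wide; open, the fingers measure 114 mm over their backs; the gripper's body (76 mm by 85 mm) begins 54 mm behind the grasp point. The pads swing forward as they close: fully open they stand 13 mm farther back than shut.
Start: joints at [1.135, 0.477, 0.022, 1.555, -0.011, 1.109, -0.083], TCP at [0.217, -0.639, 0.242] pointing down, gripper open.
Joint ranges: [-2.96, 2.96], [-0.34, 2.1], [-1.41, 1.46], [0.24, 2.44], [-1.37, 4.51], [0.17, 1.92], [-2.96, 2.96]. Speed limits (rad/s): [2.39, 2.39, 3.14, 3.14, 3.14, 3.14, 3.14].

## Interface

Orientations are given as a rotation vector (axis times angle).
In Python, from bench import r gives the robot as it stands.
- The arm moves only by the tool send_rows, never from a script. Its argument "deltas" is a list of rows, each an object of numbers: "dx", "dy", "dz": the shift along the world's x, y, z in mm; "rx", "ry", "rz": the turn, a rotation vector about the world's x, y, z in degrees. A call has 1 to 5 rows; each row is the pose to reach, as a shift and turn from the pose commanded when the call began; what a row does not reach only later rows make up. A row lasts 1/12 s, in which the tool goes at most 41.7 mm and 7.16 degrees, less where a joint would pass 70% of its speed; a pose out of reach is approached as far as the arm can. A call with a gripper value outside its range is refused whole. "jaw" is the finger opening in mm, from 0 to 85.4, set as the call begins (left out, the last holds). The fingers move at their own pace and stop on an object; "newtons" is the grip in N (left out, the last holds). Time passes only in rows, so rows that repeat a pose let the fingers close. It gives the time, the measured TCP pose, the force, the opening and the grip force at its end, in the units of the state.
- r.get_obs(): the state, without advancing time (a new reading comes with each control period).
- r.grab_frame(name): name is "scene" or "top" or "wrist"; returns a dict with "frame" (420x560x3 uint8, blue, green, red), "z_map" (420x560 float32, m along the optical axis (not along the pixel's ray), 0 where there is no reading), "vertical_fov" (degrees; the focal length in pixels is half the picture's height over the tangent of half this angle, whatever the lens; pixels are square), "cx", "cy" (the principal point, pixels), "xyz" and "orientation" of the camera in the world. Camera axes: x right, y down, z forward; pixel columns grow to the right and rows downward; lengths in m; the calibration is good to about 2 mm. A picture is of the moment at which its call begins.
- r.hand_in(): hands the job in; it is judged then, once.
The state is a dict: "clock": time; "joints": joint angles; "qvel": joint speeds; "tau": joint torques, N m; "tcp_pos": TCP position; "orientation": TCP orientation; "contact_force": force on the tool from outside, world axes, zero at the start; "moment": the same for the moment, N m; "grip_width": finger opening in m; "gripper_force": force on a finger pad.
Only numpy, scipy, OpenCV 4.12 (cv2) and the standard library are available. Lean on these libraries where they do the work, as an engineer would, in place of code of your own. Each camera call takes 0.05 s, during which the arm holds its last target. There are 200 camera calls.

## Task

Slide the top slate slab sideways off its stack and along the raised wooden shelf until it is fully home: it must press the sprung buffer bar at the far end back a few millimetres, gently, without forcing it to the end of its travel. Keep the slab flat and sliding (do not lift it), do not shift the two slabs below it, and leave the tin, the tub and the brick alone. Then let go and leave the slab lying square and central on the shelf, still touching the buffer.

Things in the scene. Friction and masses are not known exactly. Their poses are not given: they have to be found in the camera images.
- stand: Fixed wooden stand; origin on the work surface, on its long centre line; x is the sliding direction (from stack to end stop), y across, z up. Base board 12 mm thick, x = -170 to 230 mm, 180 mm wide, carries the stack at about x = -85 mm. Raised shelf: x = -10 to 230 mm, 180 mm wide, flat top at z = 38 mm, no side walls.
- shelf_edge (a point): Middle of the top edge of the raised shelf on the stack's side (stand x = -10, z = 38 mm), axes as the stand's. The shelf is 2 mm lower than the middle slab's top; a gap of about 3 to 25 mm parts it from the lower slabs.
- stop: End stop on the shelf: steel bracket, block clamped on two rods, and facing the stack a sprung dark wooden buffer bar 110 mm wide, top 22 mm above the shelf. Origin on the shelf top, centre line, stand x = 138 mm; axes as the stand's. This is the fixed bracket's pose: the free bar's face stands 0 to 30 mm beyond it along +x, not measured, fixed during a run: find it by feel or eye.
- buffer_latest (a point): Farthest place (stand x = 168 mm) where the face of the untouched buffer bar may stand; it may be up to 30 mm nearer the stack. The bar gives along +x at about 2 N/mm over 15 mm. Seated: it pushes back with over 5 N (2.5 mm); it must never push back with over 20 N (10 mm). Let go slowly: it pushes the slab back a little until friction holds it.
- slab_top: Top one of three alike dark grey slate slabs, 120 mm (x, roughly the stand's x) by 150 mm (y) by 14 mm thick. Origin: centre of the underside, z up; it starts at 40 mm height. 0.45 to 0.75 kg; sliding it takes about 3 to 8 N, different each run. Too broad to grip: push its edge on the side away from the shelf. It lies up to 3 mm and 0.05 rad off the slab below.
- slab_middle: The middle slab, same size, loose, directly under the top slab; its top is 40 mm above the work surface (underside 26 mm). Origin: centre of its underside.
- slab_bottom: The bottom slab, same size, loose on the base board. Origin: centre of its underside.
- tin: Bystander: upright yellow lidded tin, 84 mm across, 100 mm tall. Origin: centre of its underside.
- tub: Bystander: open clear plastic tub, 110 mm across, 85 mm tall. Origin: centre of its underside.
- brick: Bystander: red brick-coloured block 150 x 70 x 60 mm. Origin: centre of its underside.
Not all that is in view belongs to the job. Leave any pink look-alike of the slab_top alone.

How it is judged:
By the outcome, as a careful person would: the job done as asked, in the order asked, and still so for the second after the job is handed in, with the robot touching nothing.
It also fails if it takes over 69 s, if anything falls off the work surface, if the arm or the gripper's body presses on something with over 40 N, if the wrist force passes 120 N, or if a joint passes its speed limit or range.

## Working session

There is one attempt and no reset: what is moved stays moved. The work goes in short steps, Python scripts to look and compute and a tool call to move; the robot and the scene stay as the last step left them, time stands still between calls to the robot, and variables do not carry over. Pictures are saved under pics/ and viewed, at most 10 in all, crops included, and the job is handed in when it is done.

Besides the shell and the picture viewer there is one more tool, called after "Emit:" by a JSON object that holds its "fn" and its "kwargs", one argument or row to a line. send_rows: Moves the arm, as the interface text tells. Its arguments: {"type":"object","properties":{"deltas":{"type":"array","items":{"type":"object","properties":{"dx":{"type":"number"},"dy":{"type":"number"},"dz":{"type":"number"},"rx":{"type":"number"},"ry":{"type":"number"},"rz":{"type":"number"}}}},"jaw":{"type":"number"},"newtons":{"type":"number"}},"required":["deltas"]}

```bash
ls; mkdir -p pics
cat > h.py <<'E'
import numpy as np, cv2
from scipy.spatial.transform import Rotation as R
from bench import r
def grab(n):
    f=r.grab_frame(n); np.savez('last_'+n+'.npz',**{k:np.array(v) for k,v in f.items()}); return f
def load(n): 
    d=np.load('last_'+n+'.npz'); return {k:d[k] for k in d.files}
def cam(f):
    h=f['frame'].shape[0]; fl=h/2/np.tan(np.radians(float(f['vertical_fov']))/2)
    o=np.array(f['orientation']); return fl,(R.from_rotvec(o).as_matrix() if o.size==3 else o),np.array(f['xyz'])
def ray(f,u,v,z):
    fl,M,c=cam(f); d=M@np.array([(u-f['cx'])/fl,(v-f['cy'])/fl,1]); return c+d*(z-c[2])/d[2]
def cloud(f):
    fl,M,c=cam(f); Z=f['z_map']; v,u=np.indices(Z.shape)
    P=np.stack([(u-f['cx'])/fl*Z,(v-f['cy'])/fl*Z,Z],-1)@M.T+c; P[Z==0]=np.nan; return P
def proj(f,p):
    fl,M,c=cam(f); q=M.T@(np.array(p)-c); return q[0]/q[2]*fl+f['cx'],q[1]/q[2]*fl+f['cy']
E
python3 - <<'E'
from h import *
for n in('top','scene'):
    f=grab(n); cv2.imwrite(f'pics/{n}0.png',f['frame']); print(n,f['vertical_fov'],f['cx'],f['cy'],f['xyz'],f['orientation'])
print(r.get_obs())
E
```

```text
pics
top 53.152230470068275 289.5457240930127 205.7756092274638 [ 0.44258515 -0.05413505  1.15032368] [-2.17590224  2.1922467  -0.07779699]
scene 51.01502089940129 280.8781830447104 215.07306667461285 [ 1.14457015 -0.56795533  0.71833759] [-2.04857635 -0.99357253  0.45313382]
{'clock': 0.1, 'joints': array([ 1.13490547,  0.47773344,  0.02232742,  1.55635988, -0.0115037 ,
        1.10930806, -0.08308747]), 'qvel': array([-0.00104918, -0.00278161, -0.00081291, -0.00143358,  0.00027239,
        0.00154451,  0.0001098 ]), 'tau': array([ 5.58765430e-03, -5.97755921e+01,  1.61444351e+00, -2.81948680e+01,
        1.28547373e-02,  5.06603887e-03,  2.89676102e-06]), 'tcp_pos': array([ 0.21714874, -0.63856344,  0.24140882]), 'orientation': array([-3.09786705e+00, -5.12392357e-01,  6.04203353e-04]), 'contact_force': array([ 0.39812478, -1.48682797, -0.07924146]), 'moment': array([-0.00811314, -0.05081907, -0.05732355]), 'gripper_force': 0.0, 'grip_width': 0.0857397104868645}
```

View pics/top0.png

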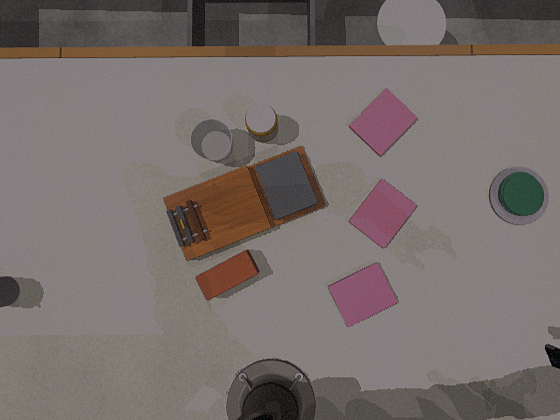

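View pics/scene0.png

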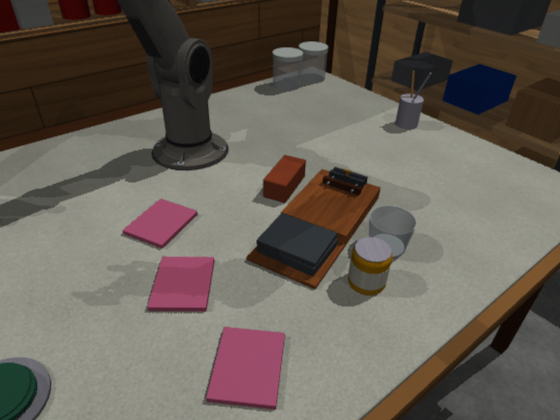

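Top view: the stack of grey slabs is at (286,186), the shelf at (220,210), the stop at (188,222), the brick at (228,275), the tin at (261,122) and the tub at (212,142). What could be taken for the slab: the grey stack at (286,186), or the pink plates at (383,122), (383,213) and (363,294). I choose the grey stack. The scene view shows the same, with the stack at (297,243) and the stop at (345,180).

```bash
cat > m.py <<'E'
from h import *
f=load('top'); P=cloud(f); fr=f['frame']; hsv=cv2.cvtColor(fr,cv2.COLOR_BGR2HSV); Z=P[...,2]
def rect(m,z):
    c=max(cv2.findContours(m.astype(np.uint8),cv2.RETR_EXTERNAL,cv2.CHAIN_APPROX_NONE)[0],key=cv2.contourArea)
    pts=np.array([ray(f,u,v,z)[:2] for u,v in c[:,0]],np.float32)
    b=cv2.minAreaRect(pts*1000); return b,cv2.boxPoints(b)
win=np.zeros(Z.shape,bool); win[140:230,240:340]=1
print('z at slab',np.nanmedian(Z[175:195,275:295]),'shelf',np.nanmedian(Z[200:220,215:240]),'table',np.nanmedian(Z[300:340,280:310]),'base',Z[213,312])
slab=win&(hsv[...,1]<90)&(Z>0.040)
b,c=rect(slab,0.054); print('slab',b,c.tolist())
w2=np.zeros(Z.shape,bool); w2[140:265,155:335]=1
st=w2&(((hsv[...,1]>110)&(hsv[...,0]<20))|(Z>0.008))
wood=w2&(hsv[...,1]>110)&(hsv[...,0]<20)&(abs(Z-.038)<.008)
b,c=rect(wood,0.038); print('shelf',b,c.tolist())
base=w2&(hsv[...,1]>110)&(hsv[...,0]<20)&(abs(Z-.012)<.007)
b,c=rect(base,0.012); print('base',b,c.tolist())
big=cv2.resize(fr[135:270,150:340],None,fx=4,fy=4,interpolation=cv2.INTER_CUBIC)
cv2.imwrite('pics/crop1.png',cv2.convertScaleAbs(big,alpha=1.6))
E
python3 m.py
```

```text
z at slab 0.05466322345358865 shelf 0.038653900359376214 table 0.0004899518635748112 base 0.001206489969634239
slab ((578.3008422851562, -43.78068542480469), (151.46975708007812, 121.13300323486328), 21.014381408691406) [[485.8837585449219, -14.401134490966797], [529.3223876953125, -127.4776382446289], [670.7178955078125, -73.16023254394531], [627.279296875, 39.91626739501953]]
shelf ((507.7343444824219, 140.8675537109375), (179.0397491455078, 239.802001953125), 21.37873077392578) [[380.66656494140625, 219.88552856445312], [468.0819091796875, -3.415985107421875], [634.8021240234375, 61.849578857421875], [547.3867797851562, 285.1510925292969]]
base ((579.0702514648438, -44.83390808105469), (178.76992797851562, 159.15695190429688), 21.20073890686035) [[466.9564208984375, -2.9662437438964844], [524.513427734375, -151.351318359375], [691.18408203125, -86.70156860351562], [633.6270751953125, 61.683502197265625]]
```

View pics/crop1.png

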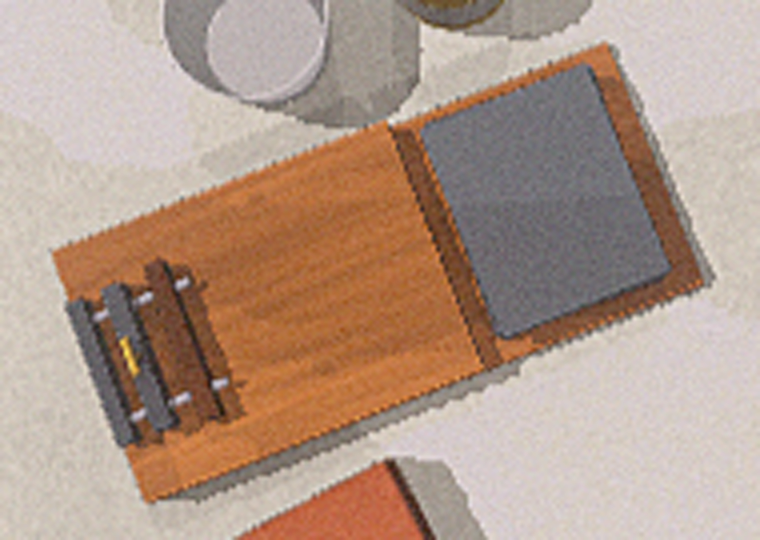

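The crop confirms the choice: the grey slab spans (425,130)–(668,270), the shelf is to its left, and the stop bar face is at about (190,335). The sizes check out (slab 151×121 mm, shelf 240×179 mm). The stand's x axis is about (-0.362, 0.932) and its origin about (547.6, 38.4) mm. I'll push with the fingers spread, closing line across the stand, so there are two contact points.

Emit:
{"fn": "send_rows", "kwargs": {
  "deltas": [
    {"dx": 20, "dy": 25, "rz": 4.6},
    {"dx": 40, "dy": 50, "rz": 9.2},
    {"dx": 60, "dy": 76, "rz": 13.9},
    {"dx": 80, "dy": 101, "rz": 18.5},
    {"dx": 100, "dy": 126, "rz": 23.1}
  ],
  "jaw": 85
}}

```text
$.deltas[0]: bad value
```

Emit:
{"fn": "send_rows", "kwargs": {
  "deltas": [
    {"dx": 20, "dy": 25, "rz": 4.6},
    {"dx": 40, "dy": 50, "rz": 9.2},
    {"dx": 60, "dy": 76, "rz": 13.9},
    {"dx": 80, "dy": 101, "rz": 18.5},
    {"dx": 100, "dy": 126, "rz": 23.1}
  ]
}}

```text
$.deltas[0]: bad value
```

Emit:
{"fn": "send_rows", "kwargs": {
  "deltas": [
    {"dx": 20, "dy": 25, "rz": 4.6},
    {"dx": 40, "dy": 50, "rz": 9.2},
    {"dx": 60, "dy": 76, "rz": 13.9},
    {"dx": 80, "dy": 101, "rz": 18.5},
    {"dx": 100, "dy": 126, "rz": 23.1}
  ]
}}

```text
$.deltas[0]: bad value
```

Emit:
{"fn": "send_rows", "kwargs": {
  "deltas": [
    {"dx": 20, "dy": 25, "dz": -25, "rz": 4.6},
    {"dx": 40, "dy": 50, "dz": -50, "rz": 9.2},
    {"dx": 60, "dy": 76, "dz": -75, "rz": 13.9},
    {"dx": 80, "dy": 101, "dz": -100, "rz": 18.5},
    {"dx": 97, "dy": 126, "dz": -125, "rz": 23.1}
  ]
}}

```text
$.deltas[0]: bad value
```

Emit:
{"fn": "send_rows", "kwargs": {
  "deltas": [
    {"dz": 0},
    {"dz": 0},
    {"dz": 0}
  ]
}}

```text
$.deltas[0]: bad value
```

```bash
cat > s.py <<'E'
from h import *
ang=np.radians(21.2); ex=np.array([-np.sin(ang),np.cos(ang)]); ey=np.array([-np.cos(ang),-np.sin(ang)]); O=np.array([547.6,38.4])
def stand(p): d=np.array(p)[...,:2]*1000-O; return np.stack([d@ex,d@ey],-1)
if __name__=='__main__':
    o=r.get_obs(); M=R.from_rotvec(o['orientation']).as_matrix()
    print(o['clock'],o['tcp_pos'].round(4),'stand',stand(o['tcp_pos']).round(1),'F',o['contact_force'].round(2),'Fx',(o['contact_force'][:2]@ex).round(2))
    print('tool y ang',np.degrees(np.arctan2(M[1,1],M[0,1])),'tool z',M[:,2].round(4),'w',o['grip_width'])
E
python3 s.py
python3 - <<'E'
from h import *
f=grab('scene'); cv2.imwrite('pics/scene1.png',cv2.resize(f['frame'][120:330,180:420],None,fx=2.5,fy=2.5,interpolation=cv2.INTER_CUBIC))
E
```

```text
0.1 [ 0.2171 -0.6386  0.2414] stand [-511.6  552.9] F [ 0.4  -1.49 -0.08] Fx -1.53
tool y ang -71.21643097887747 tool z [-6.0e-04  1.6e-03 -1.0e+00] w 0.0857397104868645
```

View pics/scene1.png

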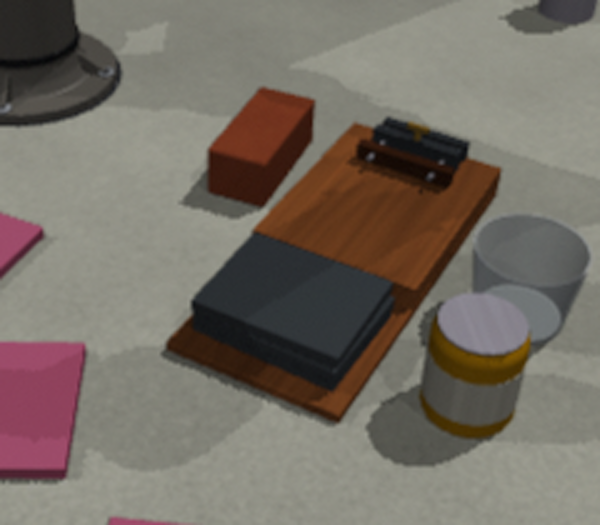

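No move ran, because every row probably needs all six keys. The picture shows the stack at (290,305) with the arm not in view. I'll send the moves again with full rows.

Emit:
{"fn": "send_rows", "kwargs": {
  "deltas": [
    {"dx": 20, "dy": 25, "dz": 0, "rx": 0, "ry": 0, "rz": 4.6},
    {"dx": 40, "dy": 50, "dz": 0, "rx": 0, "ry": 0, "rz": 9.2},
    {"dx": 60, "dy": 76, "dz": 0, "rx": 0, "ry": 0, "rz": 13.9},
    {"dx": 80, "dy": 101, "dz": 0, "rx": 0, "ry": 0, "rz": 18.5},
    {"dx": 100, "dy": 126, "dz": 0, "rx": 0, "ry": 0, "rz": 23.1}
  ],
  "jaw": 85
}}

```text
clock: 0.57
tcp_pos: [0.3179, -0.5116, 0.2421]
orientation: [-2.931, -1.128, 0.0]
contact_force: [0.1, -0.3, 0.3]
grip_width: 0.0855
gripper_force: 0.0
```

Emit:
{"fn": "send_rows", "kwargs": {
  "deltas": [
    {"dx": 20, "dy": 25, "dz": 0, "rx": 0, "ry": 0, "rz": 4.6},
    {"dx": 40, "dy": 50, "dz": 0, "rx": 0, "ry": 0, "rz": 9.2},
    {"dx": 60, "dy": 76, "dz": 0, "rx": 0, "ry": 0, "rz": 13.9},
    {"dx": 80, "dy": 101, "dz": 0, "rx": 0, "ry": 0, "rz": 18.5},
    {"dx": 100, "dy": 126, "dz": 0, "rx": 0, "ry": 0, "rz": 23.1}
  ]
}}

```text
clock: 0.98
tcp_pos: [0.4179, -0.3856, 0.2422]
orientation: [-2.646, -1.693, 0.0]
contact_force: [0.2, 0.3, -0.0]
grip_width: 0.085
gripper_force: 0.0
```

Emit:
{"fn": "send_rows", "kwargs": {
  "deltas": [
    {"dx": 20, "dy": 25, "dz": 0, "rx": 0, "ry": 0, "rz": 4.6},
    {"dx": 40, "dy": 50, "dz": 0, "rx": 0, "ry": 0, "rz": 9.2},
    {"dx": 60, "dy": 76, "dz": 0, "rx": 0, "ry": 0, "rz": 13.9},
    {"dx": 80, "dy": 101, "dz": 0, "rx": 0, "ry": 0, "rz": 18.5},
    {"dx": 100, "dy": 126, "dz": 0, "rx": 0, "ry": 0, "rz": 23.1}
  ]
}}

```text
clock: 1.4
tcp_pos: [0.5179, -0.2597, 0.2422]
orientation: [-2.254, -2.188, 0.0]
contact_force: [0.5, 0.2, 0.0]
grip_width: 0.085
gripper_force: 0.0
```

Emit:
{"fn": "send_rows", "kwargs": {
  "deltas": [
    {"dx": 20, "dy": 25, "dz": -25, "rx": 0, "ry": 0, "rz": 4.6},
    {"dx": 40, "dy": 50, "dz": -50, "rx": 0, "ry": 0, "rz": 9.2},
    {"dx": 60, "dy": 76, "dz": -75, "rx": 0, "ry": 0, "rz": 13.9},
    {"dx": 80, "dy": 101, "dz": -100, "rx": 0, "ry": 0, "rz": 18.5},
    {"dx": 97, "dy": 121, "dz": -125, "rx": 0, "ry": 0, "rz": 23.1}
  ]
}}

```text
clock: 1.82
tcp_pos: [0.6154, -0.1375, 0.1161]
orientation: [-1.768, -2.597, -0.002]
contact_force: [0.4, -0.3, 0.6]
grip_width: 0.0854
gripper_force: 0.0
```

Emit:
{"fn": "send_rows", "kwargs": {
  "deltas": [
    {"dx": 0, "dy": 0, "dz": 0, "rx": 0, "ry": 0, "rz": 0},
    {"dx": 0, "dy": 0, "dz": 0, "rx": 0, "ry": 0, "rz": 0}
  ]
}}

```text
clock: 1.98
tcp_pos: [0.6137, -0.1378, 0.1152]
orientation: [-1.769, -2.591, 0.001]
contact_force: [0.0, -0.4, -0.0]
grip_width: 0.085
gripper_force: 0.0
```

```bash
python3 s.py
python3 - <<'E'
from h import *
f=grab('scene'); o=r.get_obs(); u,v=proj(f,o['tcp_pos']); print(u,v)
u0=int(max(0,u-100)); v0=int(max(0,v-110)); print(u0,v0)
cv2.imwrite('pics/scene2.png',cv2.resize(f['frame'][v0:v0+200,u0:u0+260],None,fx=3,fy=3,interpolation=cv2.INTER_CUBIC))
E
```

```text
1.9833 [ 0.6137 -0.1378  0.1152] stand [-188.2    2.1] F [ 0.03 -0.4  -0.02] Fx -0.38
tool y ang 21.348833810334444 tool z [-0.0037  0.002  -1.    ] w 0.08502347031864939
274.03573836436914 240.01173778260247
174 130
```

View pics/scene2.png

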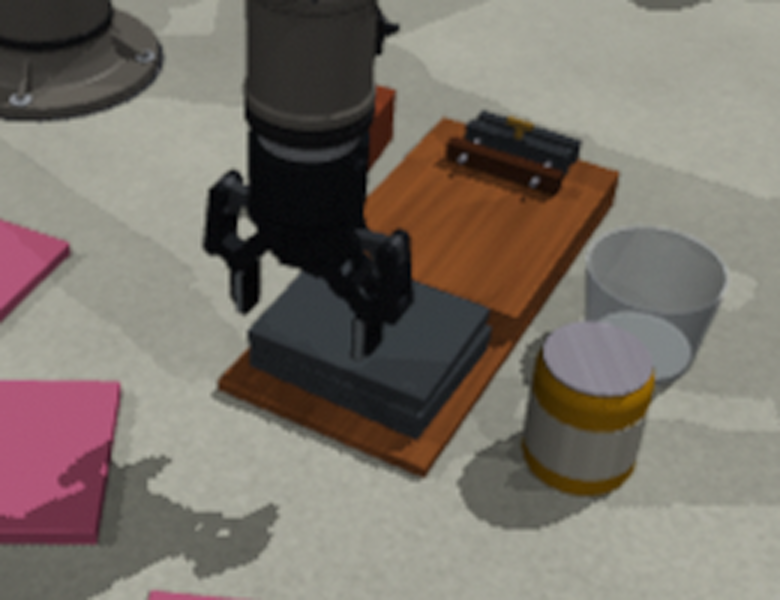

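Both fingertips show, at crop (243,308) and (362,355), i.e. full-frame pixels (255,233) and (295,248). I'll work out their height to find the tip offset when open.

Run:
```python
from s import *
f=load('scene'); fl,M,c=cam(f); P=cloud(f)
for u,v in((255,233),(294.7,248.3)):
    d=M@np.array([(u-f['cx'])/fl,(v-f['cy'])/fl,1]); 
    for X in(-188,-198):
        n=ex; t=((O+X*ex)/1000-c[:2])@n/(d[:2]@n); p=c+t*d; print(X,p.round(4),stand(p).round(1))
    for vv in range(int(v)-8,int(v)+3,2): q=P[vv,int(u)]; print(vv,q.round(4),stand(q).round(1))
S=stand(P); z=P[...,2]
m=(abs(S[...,0]+188)<22)&(abs(S[...,1])<65)&(z>0.07)&(z<0.2); print(np.nanpercentile(z[m],[0,1,2,5,10]))
# sizes: stack middle slab from earlier cloud not needed; finger x-extent near tip
tip=m&(z<0.125); print(np.nanpercentile(S[tip],[2,98],axis=0), tip.sum())
```

```text
-188 [ 0.5683 -0.1552  0.1125] [-188.    50.7]
-198 [ 0.578  -0.1622  0.1227] [-198.    44.1]
225 [ 0.5785 -0.1621  0.1445] [-198.1   43.7]
227 [ 0.5759 -0.1604  0.1365] [-195.5   45.5]
229 [ 0.5777 -0.1618  0.1331] [-197.5   44.3]
231 [ 0.5773 -0.1615  0.1273] [-197.1   44.6]
233 [ 0.578  -0.1622  0.1227] [-198.    44.2]
235 [ 0.577  -0.1615  0.1162] [-197.    44.9]
-188 [ 0.6573 -0.1207  0.1142] [-188.   -44.7]
-198 [ 0.6655 -0.1282  0.1244] [-198.   -49.6]
240 [ 0.6649 -0.1309  0.1475] [-200.2  -48.2]
242 [ 0.6641 -0.1298  0.141 ] [-198.9  -47.8]
244 [ 0.663  -0.1285  0.1344] [-197.4  -47.3]
246 [ 0.6627 -0.1279  0.1284] [-196.7  -47.2]
248 [ 0.664  -0.1288  0.1244] [-197.9  -48. ]
250 [ 0.6612 -0.1259  0.1154] [-194.3  -46.5]
[0.11538563 0.11914992 0.12119395 0.12641633 0.13263306]
[[-200.99223843  -49.94595573]
 [-179.84396877   50.09502577]] 36
```

The open tips sit at about 0.117 with the TCP at 0.115, so they are 2 mm behind the TCP, which fits 11−13. I'll lower to a tip height of about 46 mm, and estimate the buffer bar's face from the first top frame.

Emit:
{"fn": "send_rows", "kwargs": {
  "deltas": [
    {"dx": 0, "dy": 0, "dz": -24, "rx": 0, "ry": 0, "rz": 0},
    {"dx": 0, "dy": 0, "dz": -48, "rx": 0, "ry": 0, "rz": 0},
    {"dx": 0, "dy": 0, "dz": -71, "rx": 0, "ry": 0, "rz": -0.1},
    {"dx": 0, "dy": 0, "dz": -71, "rx": 0, "ry": 0, "rz": -0.1},
    {"dx": 0, "dy": 0, "dz": -71, "rx": 0, "ry": 0, "rz": -0.1}
  ]
}}

```text
clock: 2.45
tcp_pos: [0.6135, -0.1418, 0.0466]
orientation: [-1.781, -2.588, 0.002]
contact_force: [0.2, 0.2, -0.4]
grip_width: 0.085
gripper_force: 0.0
```

```bash
python3 s.py
python3 - <<'E'
from s import *
f=load('top'); P=cloud(f); S=stand(P); z=P[...,2]
m=(S[...,0]>110)&(S[...,0]<235)&(abs(S[...,1])<40)&(z>0.052)&(z<0.072)
h,e=np.histogram(S[m][:,0],bins=np.arange(120,236,3)); print(list(zip(e.astype(int),h)))
f=grab('scene'); P=cloud(f); S=stand(P); z=P[...,2]
m=(abs(S[...,0]+190)<25)&(abs(S[...,1])<65)&(z>0.02)&(z<0.1)
for lo in range(30,70,3):
    k=m&(z>lo/1000)&(z<=(lo+3)/1000); print(lo,k.sum(),end='; ')
E
```

```text
2.45 [ 0.6135 -0.1418  0.0466] stand [-191.8    3.7] F [ 0.18  0.2  -0.39] Fx 0.12
tool y ang 20.935859980655326 tool z [-1.2e-03 -9.0e-04 -1.0e+00] w 0.08502560147987022
[(np.int64(120), np.int64(0)), (np.int64(123), np.int64(0)), (np.int64(126), np.int64(0)), (np.int64(129), np.int64(0)), (np.int64(132), np.int64(0)), (np.int64(135), np.int64(0)), (np.int64(138), np.int64(0)), (np.int64(141), np.int64(0)), (np.int64(144), np.int64(0)), (np.int64(147), np.int64(4)), (np.int64(150), np.int64(4)), (np.int64(153), np.int64(5)), (np.int64(156), np.int64(16)), (np.int64(159), np.int64(44)), (np.int64(162), np.int64(37)), (np.int64(165), np.int64(34)), (np.int64(168), np.int64(38)), (np.int64(171), np.int64(14)), (np.int64(174), np.int64(5)), (np.int64(177), np.int64(5)), (np.int64(180), np.int64(6)), (np.int64(183), np.int64(3)), (np.int64(186), np.int64(33)), (np.int64(189), np.int64(43)), (np.int64(192), np.int64(35)), (np.int64(195), np.int64(25)), (np.int64(198), np.int64(24)), (np.int64(201), np.int64(14)), (np.int64(204), np.int64(3)), (np.int64(207), np.int64(5)), (np.int64(210), np.int64(7)), (np.int64(213), np.int64(7)), (np.int64(216), np.int64(47)), (np.int64(219), np.int64(38)), (np.int64(222), np.int64(39)), (np.int64(225), np.int64(30)), (np.int64(228), np.int64(5)), (np.int64(231), np.int64(0))]
30 0; 33 0; 36 0; 39 0; 42 0; 45 2; 48 10; 51 11; 54 12; 57 20; 60 18; 63 21; 66 19; 69 19;
```

The bar's face is at about stand x = 158 mm. Now I'll creep up to the slab.

Emit:
{"fn": "send_rows", "kwargs": {
  "deltas": [
    {"dx": -2, "dy": 7, "dz": 0, "rx": 0, "ry": 0, "rz": 0.1},
    {"dx": -4, "dy": 14, "dz": 0, "rx": 0, "ry": 0, "rz": 0.2},
    {"dx": -6, "dy": 20, "dz": 0, "rx": 0, "ry": 0, "rz": 0.2},
    {"dx": -6, "dy": 20, "dz": 0, "rx": 0, "ry": 0, "rz": 0.2},
    {"dx": -6, "dy": 20, "dz": 0, "rx": 0, "ry": 0, "rz": 0.2}
  ]
}}

```text
clock: 2.92
tcp_pos: [0.6085, -0.1191, 0.047]
orientation: [1.771, 2.594, 0.001]
contact_force: [-0.9, -0.0, 0.2]
grip_width: 0.085
gripper_force: 0.0
```

```bash
python3 s.py
python3 - <<'E'
from s import *
f=grab('scene'); o=r.get_obs(); u,v=proj(f,o['tcp_pos']); u0=int(u-80); v0=int(v-100)
cv2.imwrite('pics/scene3.png',cv2.convertScaleAbs(cv2.resize(f['frame'][v0:v0+150,u0:u0+190],None,fx=4,fy=4,interpolation=cv2.INTER_CUBIC),alpha=1.8))
E
```

```text
2.9167 [ 0.6085 -0.1191  0.047 ] stand [-168.9    0.2] F [-0.87 -0.03  0.17] Fx 0.28
tool y ang 21.369341871396653 tool z [ 7.e-04  0.e+00 -1.e+00] w 0.08498211189833824
```

View pics/scene3.png

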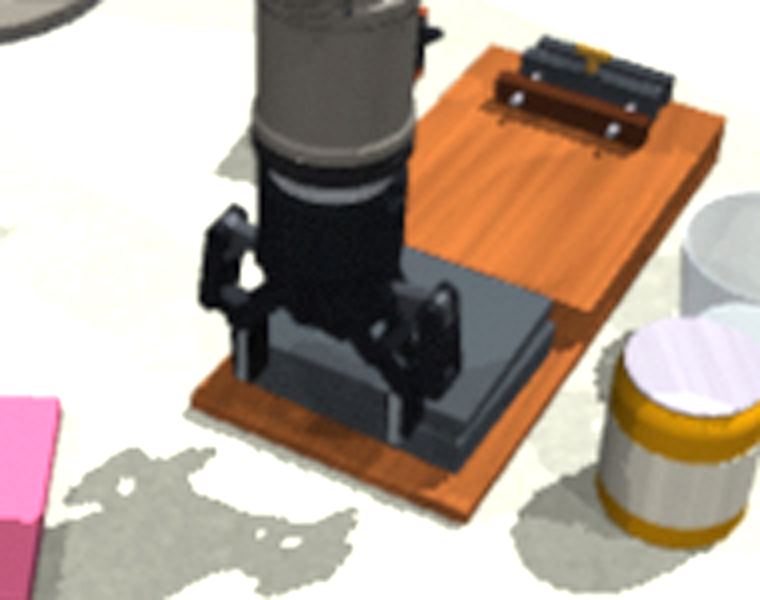

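The picture shows both fingers just behind the stack, tips at (250,380) and (397,438), level with the top slab's rear edge. I'll lower 3 mm and push.

Emit:
{"fn": "send_rows", "kwargs": {
  "deltas": [
    {"dx": 0, "dy": 0, "dz": -3, "rx": 0, "ry": 0, "rz": 0},
    {"dx": -1, "dy": 3, "dz": -3, "rx": 0, "ry": 0, "rz": -0.1},
    {"dx": -2, "dy": 5, "dz": -3, "rx": 0, "ry": 0, "rz": -0.1},
    {"dx": -2.8, "dy": 7, "dz": -3, "rx": 0, "ry": 0, "rz": -0.1},
    {"dx": -3.6, "dy": 9, "dz": -3, "rx": 0, "ry": 0, "rz": -0.1}
  ]
}}

```text
clock: 3.38
tcp_pos: [0.6046, -0.1108, 0.0432]
orientation: [-1.775, -2.592, 0.0]
contact_force: [-0.1, -0.6, 0.8]
grip_width: 0.0847
gripper_force: 0.0
```

Emit:
{"fn": "send_rows", "kwargs": {
  "deltas": [
    {"dx": -1.1, "dy": 2.8, "dz": 0, "rx": 0, "ry": 0, "rz": 0},
    {"dx": -2.2, "dy": 5.6, "dz": 0, "rx": 0, "ry": 0, "rz": 0},
    {"dx": -3.3, "dy": 8.4, "dz": 0, "rx": 0, "ry": 0, "rz": 0},
    {"dx": -4.3, "dy": 11.2, "dz": 0, "rx": 0, "ry": 0, "rz": 0},
    {"dx": -5.4, "dy": 14, "dz": 0, "rx": 0, "ry": 0, "rz": 0}
  ]
}}

```text
clock: 3.8
tcp_pos: [0.5993, -0.0971, 0.0433]
orientation: [1.776, 2.591, -0.0]
contact_force: [0.7, -2.4, -1.6]
grip_width: 0.0846
gripper_force: 1.5
```

```bash
python3 s.py
cat > t.py <<'E'
from s import *
f=grab('top'); P=cloud(f); S=stand(P); z=P[...,2]; hsv=cv2.cvtColor(f['frame'],cv2.COLOR_BGR2HSV)
# depth-height bands of dark grey pixels off the arm
for lo,hi in((.046,.058),(.030,.046)):
    m=(z>lo)&(z<hi)&(hsv[...,1]<90)&(abs(S[...,1])<90)&(S[...,0]>-160)&(S[...,0]<150); print(lo,m.sum(),'x',np.percentile(S[m][:,0],[1,99]).round(1),'y',np.percentile(S[m][:,1],[1,99]).round(1),'z',np.median(z[m]).round(4))
E
python3 t.py
```

```text
3.8 [ 0.5993 -0.0971  0.0433] stand [-145.     0.8] F [ 0.73 -2.38 -1.62] Fx -2.49
tool y ang 21.163907577255156 tool z [ 1.e-04 -3.e-04 -1.e+00] w 0.08464737248615548
0.046 2030 x [-114.   -15.2] y [-72.8  73.6] z 0.0546
0.03 14 x [-100.7  146.6] y [-89.8  74.9] z 0.0409
```

```bash
cat > q.py <<'E'
from s import *
f=grab('scene'); 
def lower(f):
    P=cloud(f); S=stand(P); z=P[...,2]; hsv=cv2.cvtColor(f['frame'],cv2.COLOR_BGR2HSV)
    for n,lo,hi in(('mid',.029,.037),('bot',.015,.023)):
        m=(z>lo)&(z<hi)&(hsv[...,1]<110)&(abs(S[...,1])<55)&(S[...,0]>-160)&(S[...,0]<-120); a=S[m]
        if len(a)>5: k=np.polyfit(a[:,1],a[:,0],1); print(n,len(a),'rear x',k[1].round(1),'slope',k[0].round(3),end=' ')
        m=(z>lo)&(z<hi)&(hsv[...,1]<110)&(abs(S[...,1]+75)<12)&(S[...,0]>-140)&(S[...,0]<-30); a=S[m]
        if len(a)>5: print('side y',np.median(a[:,1]).round(1))
    m=(abs(z-.04)<.003)&(hsv[...,1]<110)&(abs(S[...,1])<76)&(S[...,0]<-20)&(S[...,0]>-155); print('mid top visible',m.sum(),np.percentile(S[m][:,0],[2,98]).round(1) if m.sum() else '')
lower(f)
E
python3 q.py; python3 - <<'E'
E
```

```text
mid 148 rear x -147.0 slope 0.038 side y -76.0
bot 95 rear x -147.2 slope 0.031 side y -74.3
mid top visible 351 [-151.1  -43.5]
```

Emit:
{"fn": "send_rows", "kwargs": {
  "deltas": [
    {"dx": -1.4, "dy": 3.7, "dz": 0, "rx": 0, "ry": 0, "rz": 0},
    {"dx": -2.9, "dy": 7.5, "dz": 0, "rx": 0, "ry": 0, "rz": 0},
    {"dx": -4.3, "dy": 11.2, "dz": 0, "rx": 0, "ry": 0, "rz": 0},
    {"dx": -5.8, "dy": 14.9, "dz": 0, "rx": 0, "ry": 0, "rz": 0},
    {"dx": -7.2, "dy": 18.6, "dz": 0, "rx": 0, "ry": 0, "rz": 0}
  ]
}}

```text
clock: 4.32
tcp_pos: [0.592, -0.078, 0.0434]
orientation: [1.775, 2.592, 0.0]
contact_force: [1.7, -3.9, -1.3]
grip_width: 0.0849
gripper_force: 1.7
```

```bash
python3 s.py; python3 q.py
```

```text
4.3167 [ 0.592  -0.078   0.0434] stand [-124.6    0.7] F [ 1.69 -3.93 -1.26] Fx -4.28
tool y ang 21.185901628121105 tool z [ 1.e-04  0.e+00 -1.e+00] w 0.08494408265796832
mid 153 rear x -144.8 slope 0.014 side y -75.6
bot 104 rear x -147.2 slope 0.033 side y -74.5
mid top visible 682 [-150.3  -71.5]
```

Run:
```python
from s import *
a=cv2.imread('pics/scene0.png'); b=load('scene')['frame']
c=lambda i:cv2.convertScaleAbs(cv2.resize(i[215:285,245:345],None,fx=8,fy=4.2,interpolation=cv2.INTER_CUBIC),alpha=2.2)
cv2.imwrite('pics/cmp.png',np.vstack([c(a),c(b)]))
```

```text
(no output)
```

View pics/cmp.png

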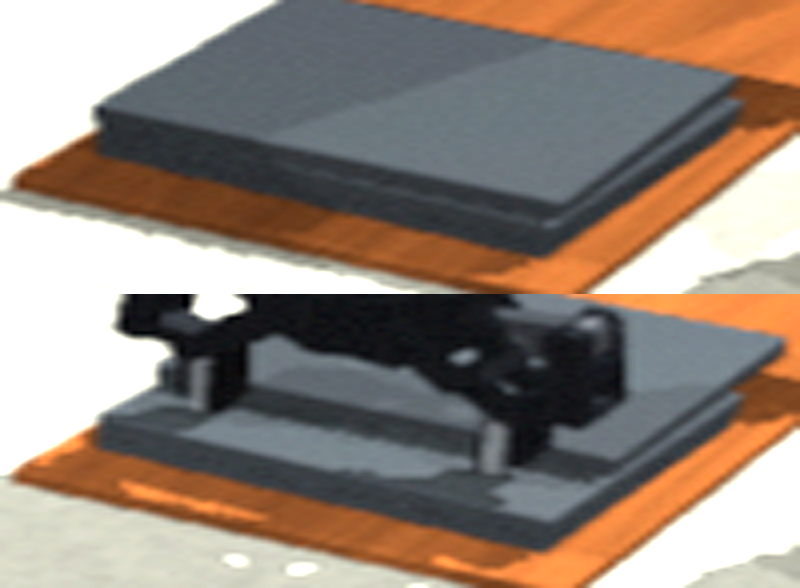

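The before/after crops (corners at (548,255), (742,100) and (98,152)) coincide, so the lower slabs have not moved and the top one is sliding flat. I'll continue.

Emit:
{"fn": "send_rows", "kwargs": {
  "deltas": [
    {"dx": -1.7, "dy": 4.5, "dz": 0, "rx": 0, "ry": 0, "rz": 0},
    {"dx": -3.5, "dy": 9, "dz": 0, "rx": 0, "ry": 0, "rz": 0},
    {"dx": -5.2, "dy": 13.4, "dz": 0, "rx": 0, "ry": 0, "rz": 0},
    {"dx": -7, "dy": 17.9, "dz": 0, "rx": 0, "ry": 0, "rz": 0},
    {"dx": -8.7, "dy": 22.4, "dz": 0, "rx": 0, "ry": 0, "rz": 0}
  ]
}}

```text
clock: 4.78
tcp_pos: [0.5835, -0.0558, 0.0435]
orientation: [1.775, 2.591, 0.0]
contact_force: [1.8, -4.0, 1.6]
grip_width: 0.0848
gripper_force: 2.3
```

Emit:
{"fn": "send_rows", "kwargs": {
  "deltas": [
    {"dx": -1.7, "dy": 4.5, "dz": 0, "rx": 0, "ry": 0, "rz": 0},
    {"dx": -3.5, "dy": 9, "dz": 0, "rx": 0, "ry": 0, "rz": 0},
    {"dx": -5.2, "dy": 13.4, "dz": 0, "rx": 0, "ry": 0, "rz": 0},
    {"dx": -7, "dy": 17.9, "dz": 0, "rx": 0, "ry": 0, "rz": 0},
    {"dx": -8.7, "dy": 22.4, "dz": 0, "rx": 0, "ry": 0, "rz": 0}
  ]
}}

```text
clock: 5.2
tcp_pos: [0.5755, -0.0342, 0.044]
orientation: [1.775, 2.59, 0.0]
contact_force: [2.5, -6.6, 6.1]
grip_width: 0.0852
gripper_force: 4.0
```

```bash
python3 s.py; python3 t.py; python3 q.py
```

```text
5.2 [ 0.5755 -0.0342  0.044 ] stand [-77.8   0.2] F [ 2.46 -6.55  6.09] Fx -7.0
tool y ang 21.146084499551193 tool z [ 0.0018 -0.0012 -1.    ] w 0.08515990717657652
0.046 1597 x [-24.8  51.9] y [-72.8  73. ] z 0.0536
0.03 25 x [-16.2 138.6] y [-90.   74.7] z 0.0394
mid 135 rear x -146.1 slope 0.023 side y -75.6
bot 101 rear x -147.1 slope 0.029 side y -74.6
mid top visible 1477 [-148.7  -65.2]
```

Emit:
{"fn": "send_rows", "kwargs": {
  "deltas": [
    {"dx": -1.4, "dy": 3.7, "dz": 0.5, "rx": 0, "ry": 0, "rz": 0},
    {"dx": -2.9, "dy": 7.5, "dz": 0.8, "rx": 0, "ry": 0, "rz": 0},
    {"dx": -4.3, "dy": 11.2, "dz": 0.8, "rx": 0, "ry": 0, "rz": 0},
    {"dx": -5.8, "dy": 14.9, "dz": 0.6, "rx": 0, "ry": 0, "rz": 0},
    {"dx": -7.2, "dy": 18.6, "dz": 0.4, "rx": 0, "ry": 0, "rz": 0}
  ]
}}

```text
clock: 5.72
tcp_pos: [0.5671, -0.0146, 0.0435]
orientation: [-1.775, -2.592, 0.001]
contact_force: [1.4, -2.9, 0.1]
grip_width: 0.085
gripper_force: 1.8
```

Emit:
{"fn": "send_rows", "kwargs": {
  "deltas": [
    {"dx": -1.4, "dy": 3.7, "dz": 0, "rx": 0, "ry": 0, "rz": 0},
    {"dx": -2.9, "dy": 7.5, "dz": 0, "rx": 0, "ry": 0, "rz": 0},
    {"dx": -4.3, "dy": 11.2, "dz": 0, "rx": 0, "ry": 0, "rz": 0},
    {"dx": -5.8, "dy": 14.9, "dz": 0, "rx": 0, "ry": 0, "rz": 0},
    {"dx": -7.2, "dy": 18.6, "dz": 0, "rx": 0, "ry": 0, "rz": 0}
  ]
}}

```text
clock: 6.13
tcp_pos: [0.56, 0.004, 0.0436]
orientation: [-1.775, -2.592, 0.0]
contact_force: [1.0, -2.3, -1.6]
grip_width: 0.0848
gripper_force: 1.3
```

```bash
python3 s.py; python3 t.py; python3 q.py
```

```text
6.1333 [0.56   0.004  0.0436] stand [-36.6   0.9] F [ 0.96 -2.26 -1.63] Fx -2.45
tool y ang 21.188831414102783 tool z [-3.e-04  1.e-04 -1.e+00] w 0.0847796581517278
0.046 1308 x [29.8 93.3] y [-72.1  73.6] z 0.0532
0.03 889 x [-148.3   95.2] y [-77.3  74.6] z 0.0407
mid 157 rear x -144.6 slope 0.034 side y -75.5
bot 110 rear x -147.0 slope 0.031 side y -74.2
mid top visible 1980 [-148.3  -26. ]
```

Emit:
{"fn": "send_rows", "kwargs": {
  "deltas": [
    {"dx": -1.7, "dy": 4.5, "dz": 0, "rx": 0, "ry": 0, "rz": 0},
    {"dx": -3.5, "dy": 9, "dz": 0, "rx": 0, "ry": 0, "rz": 0},
    {"dx": -5.2, "dy": 13.4, "dz": 0, "rx": 0, "ry": 0, "rz": 0},
    {"dx": -7, "dy": 17.9, "dz": 0, "rx": 0, "ry": 0, "rz": 0},
    {"dx": -8.7, "dy": 22.4, "dz": 0, "rx": 0, "ry": 0, "rz": 0}
  ]
}}

```text
clock: 6.65
tcp_pos: [0.5515, 0.0262, 0.0438]
orientation: [1.775, 2.592, -0.0]
contact_force: [1.8, -4.1, -0.7]
grip_width: 0.0853
gripper_force: 1.9
```

Emit:
{"fn": "send_rows", "kwargs": {
  "deltas": [
    {"dx": -1.7, "dy": 4.5, "dz": -0.6, "rx": 0, "ry": 0, "rz": 0},
    {"dx": -3.4, "dy": 8.9, "dz": -1.2, "rx": 0, "ry": 0, "rz": 0},
    {"dx": -5.1, "dy": 13.2, "dz": -1.8, "rx": 0, "ry": 0, "rz": 0},
    {"dx": -6.5, "dy": 16.8, "dz": -2, "rx": 0, "ry": 0, "rz": 0},
    {"dx": -7.8, "dy": 20, "dz": -2, "rx": 0, "ry": 0, "rz": 0}
  ]
}}

```text
clock: 7.07
tcp_pos: [0.5456, 0.0447, 0.0429]
orientation: [1.775, 2.587, 0.001]
contact_force: [3.1, -7.8, 6.2]
grip_width: 0.0849
gripper_force: 4.3
```

```bash
python3 s.py; python3 t.py; python3 q.py
```

```text
7.0667 [0.5456 0.0447 0.0429] stand [ 6.6 -0.4] F [ 3.07 -7.82  6.2 ] Fx -8.4
tool y ang 21.098428365603056 tool z [ 0.0033 -0.0018 -1.    ] w 0.0849225464434507
0.046 909 x [ 90.1 136.8] y [-73.   72.3] z 0.0526
0.03 2167 x [-147.2  -39.3] y [-75.1  72.8] z 0.0406
mid 149 rear x -145.9 slope 0.035 side y -75.4
bot 104 rear x -147.0 slope 0.024 side y -74.5
mid top visible 1963 [-148.9  -33.5]
```

Emit:
{"fn": "send_rows", "kwargs": {
  "deltas": [
    {"dx": -0.7, "dy": 1.9, "dz": 0.6, "rx": 0, "ry": 0, "rz": 0},
    {"dx": -1.5, "dy": 3.7, "dz": 1.2, "rx": 0, "ry": 0, "rz": 0},
    {"dx": -2.3, "dy": 5.6, "dz": 1.2, "rx": 0, "ry": 0, "rz": 0},
    {"dx": -3, "dy": 7.4, "dz": 1.2, "rx": 0, "ry": 0, "rz": 0},
    {"dx": -3.6, "dy": 9.3, "dz": 1.2, "rx": 0, "ry": 0, "rz": 0}
  ]
}}

```text
clock: 7.58
tcp_pos: [0.5403, 0.055, 0.043]
orientation: [1.775, 2.591, -0.001]
contact_force: [1.7, -4.7, 2.7]
grip_width: 0.0848
gripper_force: 2.7
```

Emit:
{"fn": "send_rows", "kwargs": {
  "deltas": [
    {"dx": -0.4, "dy": 0.9, "dz": 0, "rx": 0, "ry": 0, "rz": 0},
    {"dx": -0.7, "dy": 1.9, "dz": 0, "rx": 0, "ry": 0, "rz": 0},
    {"dx": -1.1, "dy": 2.8, "dz": 0, "rx": 0, "ry": 0, "rz": 0},
    {"dx": -1.4, "dy": 3.7, "dz": 0, "rx": 0, "ry": 0, "rz": 0},
    {"dx": -1.8, "dy": 4.7, "dz": 0, "rx": 0, "ry": 0, "rz": 0}
  ]
}}

```text
clock: 8.0
tcp_pos: [0.5386, 0.0595, 0.043]
orientation: [1.775, 2.591, -0.001]
contact_force: [2.2, -5.3, 2.1]
grip_width: 0.0847
gripper_force: 2.7
```

```bash
cat >> t.py <<'E'
m=(S[...,0]>145)&(S[...,0]<178)&(abs(S[...,1])<40)&(z>0.0565)&(z<0.068)
print('bar x',np.percentile(S[m][:,0],[5,50,95]).round(1),m.sum())
E
python3 s.py; python3 t.py
```

```text
8.0 [0.5386 0.0595 0.043 ] stand [23.   0.8] F [ 2.21 -5.32  2.11] Fx -5.76
tool y ang 21.16256978786942 tool z [ 3.e-04 -6.e-04 -1.e+00] w 0.08467141697996276
0.046 728 x [-78.9 149.5] y [-71.2  73.8] z 0.0529
0.03 2476 x [-147.   -29.9] y [-74.6  72.6] z 0.0407
bar x [158.2 165.  171.8] 182
```

Emit:
{"fn": "send_rows", "kwargs": {
  "deltas": [
    {"dx": -0.2, "dy": 0.6, "dz": 0, "rx": 0, "ry": 0, "rz": 0},
    {"dx": -0.4, "dy": 1.1, "dz": 0, "rx": 0, "ry": 0, "rz": 0},
    {"dx": -0.7, "dy": 1.7, "dz": 0, "rx": 0, "ry": 0, "rz": 0},
    {"dx": -0.9, "dy": 2.2, "dz": 0, "rx": 0, "ry": 0, "rz": 0},
    {"dx": -1.1, "dy": 2.8, "dz": 0, "rx": 0, "ry": 0, "rz": 0}
  ]
}}

```text
clock: 8.47
tcp_pos: [0.5375, 0.0624, 0.043]
orientation: [1.775, 2.591, -0.0]
contact_force: [1.5, -4.9, 1.3]
grip_width: 0.0853
gripper_force: 2.8
```

Emit:
{"fn": "send_rows", "kwargs": {
  "deltas": [
    {"dx": -0.1, "dy": 0.4, "dz": 0, "rx": 0, "ry": 0, "rz": 0},
    {"dx": -0.3, "dy": 0.8, "dz": 0, "rx": 0, "ry": 0, "rz": 0},
    {"dx": -0.4, "dy": 1.1, "dz": 0, "rx": 0, "ry": 0, "rz": 0},
    {"dx": -0.6, "dy": 1.5, "dz": 0, "rx": 0, "ry": 0, "rz": 0},
    {"dx": -0.7, "dy": 1.9, "dz": 0, "rx": 0, "ry": 0, "rz": 0}
  ]
}}

```text
clock: 8.88
tcp_pos: [0.5368, 0.0643, 0.043]
orientation: [1.775, 2.591, -0.0]
contact_force: [1.8, -5.1, 2.5]
grip_width: 0.0849
gripper_force: 2.8
```

Emit:
{"fn": "send_rows", "kwargs": {
  "deltas": [
    {"dx": -0.1, "dy": 0.2, "dz": 0, "rx": 0, "ry": 0, "rz": 0},
    {"dx": -0.1, "dy": 0.4, "dz": 0, "rx": 0, "ry": 0, "rz": 0},
    {"dx": -0.2, "dy": 0.6, "dz": 0, "rx": 0, "ry": 0, "rz": 0},
    {"dx": -0.3, "dy": 0.8, "dz": 0, "rx": 0, "ry": 0, "rz": 0},
    {"dx": -0.4, "dy": 0.9, "dz": 0, "rx": 0, "ry": 0, "rz": 0}
  ]
}}

```text
clock: 9.3
tcp_pos: [0.5365, 0.0648, 0.043]
orientation: [1.775, 2.591, -0.001]
contact_force: [2.3, -6.1, 0.5]
grip_width: 0.085
gripper_force: 3.2
```

```bash
python3 s.py; python3 t.py
```

```text
9.3 [0.5365 0.0648 0.043 ] stand [28.6  0.7] F [ 2.33 -6.12  0.46] Fx -6.55
tool y ang 21.154735220631608 tool z [ 5.e-04 -9.e-04 -1.e+00] w 0.084958335485536
0.046 560 x [-104.7  149.8] y [-72.   74.1] z 0.0528
0.03 2495 x [-147.  -29.] y [-74.6  72.4] z 0.0407
bar x [159.1 165.3 172. ] 176
```

Emit:
{"fn": "send_rows", "kwargs": {
  "deltas": [
    {"dx": -0.1, "dy": 0.4, "dz": 0, "rx": 0, "ry": 0, "rz": 0},
    {"dx": -0.3, "dy": 0.8, "dz": 0, "rx": 0, "ry": 0, "rz": 0},
    {"dx": -0.4, "dy": 1.1, "dz": 0, "rx": 0, "ry": 0, "rz": 0},
    {"dx": -0.6, "dy": 1.5, "dz": 0, "rx": 0, "ry": 0, "rz": 0},
    {"dx": -0.7, "dy": 1.9, "dz": 0, "rx": 0, "ry": 0, "rz": 0}
  ]
}}

```text
clock: 9.77
tcp_pos: [0.5361, 0.066, 0.043]
orientation: [1.775, 2.59, -0.001]
contact_force: [3.6, -7.3, 1.1]
grip_width: 0.085
gripper_force: 4.4
```

```bash
python3 s.py
```

```text
9.7667 [0.5361 0.066  0.043 ] stand [29.9  0.7] F [ 3.56 -7.25  1.09] Fx -8.05
tool y ang 21.135300934114426 tool z [ 8.0e-04 -1.7e-03 -1.0e+00] w 0.0849771003351841
```

Emit:
{"fn": "send_rows", "kwargs": {
  "deltas": [
    {"dx": -0.1, "dy": 0.4, "dz": 0, "rx": 0, "ry": 0, "rz": 0},
    {"dx": -0.3, "dy": 0.8, "dz": 0, "rx": 0, "ry": 0, "rz": 0},
    {"dx": -0.4, "dy": 1.1, "dz": 0, "rx": 0, "ry": 0, "rz": 0},
    {"dx": -0.6, "dy": 1.5, "dz": 0, "rx": 0, "ry": 0, "rz": 0},
    {"dx": -0.7, "dy": 1.9, "dz": 0, "rx": 0, "ry": 0, "rz": 0}
  ]
}}

```text
clock: 10.18
tcp_pos: [0.5357, 0.0671, 0.0431]
orientation: [1.776, 2.589, -0.002]
contact_force: [4.7, -10.0, 2.3]
grip_width: 0.0848
gripper_force: 5.4
```

Emit:
{"fn": "send_rows", "kwargs": {
  "deltas": [
    {"dx": -0.1, "dy": 0.4, "dz": 0, "rx": 0, "ry": 0, "rz": 0},
    {"dx": -0.3, "dy": 0.8, "dz": 0, "rx": 0, "ry": 0, "rz": 0},
    {"dx": -0.4, "dy": 1.1, "dz": 0, "rx": 0, "ry": 0, "rz": 0},
    {"dx": -0.6, "dy": 1.5, "dz": 0, "rx": 0, "ry": 0, "rz": 0},
    {"dx": -0.7, "dy": 1.9, "dz": 0, "rx": 0, "ry": 0, "rz": 0}
  ]
}}

```text
clock: 10.6
tcp_pos: [0.5353, 0.0681, 0.0431]
orientation: [1.776, 2.588, -0.003]
contact_force: [6.0, -11.9, 1.3]
grip_width: 0.085
gripper_force: 6.5
```

```bash
python3 s.py; python3 t.py
```

```text
10.6 [0.5353 0.0681 0.0431] stand [32.2  0.7] F [  5.99 -11.88   1.33] Fx -13.25
tool y ang 21.083511458948255 tool z [ 0.0014 -0.0036 -1.    ] w 0.08498525107757841
0.046 409 x [-112.9  149.7] y [-69.9  74. ] z 0.0528
0.03 2492 x [-146.8  -28.7] y [-74.6  72.4] z 0.0406
bar x [161.5 168.6 175.5] 179
```

Emit:
{"fn": "send_rows", "kwargs": {
  "deltas": [
    {"dx": -0.2, "dy": 0.5, "dz": 0, "rx": 0, "ry": 0, "rz": 0},
    {"dx": -0.4, "dy": 1.0, "dz": 0, "rx": 0, "ry": 0, "rz": 0},
    {"dx": -0.5, "dy": 1.3, "dz": 0, "rx": 0, "ry": 0, "rz": 0},
    {"dx": -0.5, "dy": 1.3, "dz": 0, "rx": 0, "ry": 0, "rz": 0},
    {"dx": -0.5, "dy": 1.3, "dz": 0, "rx": 0, "ry": 0, "rz": 0}
  ]
}}

```text
clock: 11.07
tcp_pos: [0.535, 0.0689, 0.0431]
orientation: [1.776, 2.587, -0.004]
contact_force: [6.1, -13.0, 2.1]
grip_width: 0.0852
gripper_force: 6.9
```

```bash
python3 s.py; python3 t.py
```

```text
11.0667 [0.535  0.0689 0.0431] stand [33.   0.7] F [  6.1  -12.96   2.11] Fx -14.29
tool y ang 21.062381753147086 tool z [ 0.0016 -0.0041 -1.    ] w 0.08519458440868807
0.046 380 x [-118.6  149.8] y [-69.1  73.7] z 0.0528
0.03 2486 x [-146.9  -29.1] y [-74.5  72.5] z 0.0407
bar x [162.  169.3 176.2] 183
```

Bar pressed back about 4 mm (about 8–9 N). Now a slow release.

Emit:
{"fn": "send_rows", "kwargs": {
  "deltas": [
    {"dx": 0.1, "dy": -0.4, "dz": 0, "rx": 0, "ry": 0, "rz": 0},
    {"dx": 0.3, "dy": -0.7, "dz": 0, "rx": 0, "ry": 0, "rz": 0},
    {"dx": 0.4, "dy": -1.1, "dz": 0, "rx": 0, "ry": 0, "rz": 0},
    {"dx": 0.6, "dy": -1.5, "dz": 0, "rx": 0, "ry": 0, "rz": 0},
    {"dx": 0.7, "dy": -1.9, "dz": 0, "rx": 0, "ry": 0, "rz": 0}
  ]
}}

```text
clock: 11.53
tcp_pos: [0.535, 0.0688, 0.043]
orientation: [1.776, 2.589, -0.002]
contact_force: [3.4, -7.5, 2.0]
grip_width: 0.0847
gripper_force: 4.1
```

Emit:
{"fn": "send_rows", "kwargs": {
  "deltas": [
    {"dx": 0.1, "dy": -0.4, "dz": 0, "rx": 0, "ry": 0, "rz": 0},
    {"dx": 0.3, "dy": -0.7, "dz": 0, "rx": 0, "ry": 0, "rz": 0},
    {"dx": 0.4, "dy": -1.1, "dz": 0, "rx": 0, "ry": 0, "rz": 0},
    {"dx": 0.6, "dy": -1.5, "dz": 0, "rx": 0, "ry": 0, "rz": 0},
    {"dx": 0.7, "dy": -1.9, "dz": 0, "rx": 0, "ry": 0, "rz": 0}
  ]
}}

```text
clock: 11.95
tcp_pos: [0.5351, 0.0687, 0.043]
orientation: [1.775, 2.592, 0.0]
contact_force: [0.9, -2.7, 2.6]
grip_width: 0.085
gripper_force: 2.0
```

Emit:
{"fn": "send_rows", "kwargs": {
  "deltas": [
    {"dx": 0.1, "dy": -0.4, "dz": 0, "rx": 0, "ry": 0, "rz": 0},
    {"dx": 0.3, "dy": -0.7, "dz": 0, "rx": 0, "ry": 0, "rz": 0},
    {"dx": 0.4, "dy": -1.1, "dz": 0, "rx": 0, "ry": 0, "rz": 0},
    {"dx": 0.6, "dy": -1.5, "dz": 0, "rx": 0, "ry": 0, "rz": 0},
    {"dx": 0.7, "dy": -1.9, "dz": 0, "rx": 0, "ry": 0, "rz": 0}
  ]
}}

```text
clock: 12.37
tcp_pos: [0.5356, 0.0675, 0.0429]
orientation: [-1.774, -2.592, -0.001]
contact_force: [1.5, -1.1, 0.5]
grip_width: 0.0851
gripper_force: 0.7
```

Emit:
{"fn": "send_rows", "kwargs": {
  "deltas": [
    {"dx": 0.3, "dy": -0.7, "dz": 0, "rx": 0, "ry": 0, "rz": 0},
    {"dx": 0.6, "dy": -1.5, "dz": 0, "rx": 0, "ry": 0, "rz": 0},
    {"dx": 0.9, "dy": -2.3, "dz": 0, "rx": 0, "ry": 0, "rz": 0},
    {"dx": 1.2, "dy": -3.1, "dz": 0, "rx": 0, "ry": 0, "rz": 0},
    {"dx": 1.5, "dy": -3.9, "dz": 0, "rx": 0, "ry": 0, "rz": 0}
  ]
}}

```text
clock: 12.78
tcp_pos: [0.5369, 0.0631, 0.0427]
orientation: [-1.775, -2.592, 0.0]
contact_force: [-0.5, 0.3, 0.4]
grip_width: 0.0849
gripper_force: 0.0
```

```bash
python3 s.py; python3 t.py
```

```text
12.7833 [0.5369 0.0631 0.0427] stand [26.8  1. ] F [-0.54  0.31  0.44] Fx 0.49
tool y ang 21.192188365225004 tool z [-5.e-04  2.e-04 -1.e+00] w 0.0848594930437221
0.046 627 x [-85.1 149.7] y [-71.5  73.7] z 0.0529
0.03 2486 x [-146.7  -29.1] y [-74.4  72.5] z 0.0407
bar x [160.2 167.1 174. ] 179
```

Released, and the slab still holds the bar back about 2 mm. Now I'll retreat and rise, then check.

Emit:
{"fn": "send_rows", "kwargs": {
  "deltas": [
    {"dx": 1.5, "dy": -3.7, "dz": 0, "rx": 0, "ry": 0, "rz": 0},
    {"dx": 3.5, "dy": -9, "dz": 0, "rx": 0, "ry": 0, "rz": 0},
    {"dx": 5, "dy": -13, "dz": 0, "rx": 0, "ry": 0, "rz": 0},
    {"dx": 5, "dy": -13, "dz": 20, "rx": 0, "ry": 0, "rz": 0},
    {"dx": 5, "dy": -13, "dz": 50, "rx": 0, "ry": 0, "rz": 0}
  ]
}}

```text
clock: 13.25
tcp_pos: [0.5403, 0.0485, 0.091]
orientation: [-1.774, -2.587, 0.006]
contact_force: [0.2, -0.4, 0.4]
grip_width: 0.0849
gripper_force: 0.0
```

Emit:
{"fn": "send_rows", "kwargs": {
  "deltas": [
    {"dx": 0, "dy": 0, "dz": 35, "rx": 0, "ry": 0, "rz": 0},
    {"dx": 0, "dy": -10, "dz": 70, "rx": 0, "ry": 0, "rz": 0},
    {"dx": 0, "dy": -40, "dz": 95, "rx": 0, "ry": 0, "rz": 0},
    {"dx": 0, "dy": -75, "dz": 110, "rx": 0, "ry": 0, "rz": 0},
    {"dx": 0, "dy": -110, "dz": 120, "rx": 0, "ry": 0, "rz": 0}
  ]
}}

```text
clock: 13.67
tcp_pos: [0.5432, -0.0613, 0.2156]
orientation: [1.772, 2.59, 0.003]
contact_force: [1.2, 0.7, -0.3]
grip_width: 0.0851
gripper_force: 0.0
```

Emit:
{"fn": "send_rows", "kwargs": {
  "deltas": [
    {"dx": 0, "dy": -35, "dz": 0, "rx": 0, "ry": 0, "rz": 0},
    {"dx": 0, "dy": -70, "dz": 0, "rx": 0, "ry": 0, "rz": 0},
    {"dx": 0, "dy": -100, "dz": 0, "rx": 0, "ry": 0, "rz": 0},
    {"dx": 0, "dy": -115, "dz": 0, "rx": 0, "ry": 0, "rz": 0},
    {"dx": 0, "dy": -115, "dz": 0, "rx": 0, "ry": 0, "rz": 0}
  ]
}}

```text
clock: 14.08
tcp_pos: [0.5412, -0.1811, 0.2126]
orientation: [1.785, 2.584, -0.003]
contact_force: [0.1, 0.5, 0.1]
grip_width: 0.0847
gripper_force: 0.0
```

```bash
python3 s.py; python3 t.py
python3 - <<'E'
from s import *
f=load('top'); P=cloud(f); S=stand(P); z=P[...,2]; hsv=cv2.cvtColor(f['frame'],cv2.COLOR_BGR2HSV)
def rect(m,zz):
    c=max(cv2.findContours(m.astype(np.uint8),cv2.RETR_EXTERNAL,cv2.CHAIN_APPROX_NONE)[0],key=cv2.contourArea)
    p=np.array([ray(f,u,v,zz) for u,v in c[:,0]]); b=cv2.minAreaRect(stand(p).astype(np.float32)); print(b)
g=(hsv[...,1]<90)&(abs(S[...,1])<85)
rect(g&(z>.045)&(z<.06)&(S[...,0]>20)&(S[...,0]<161),.052)
rect(g&(z>.034)&(z<.048)&(S[...,0]>-160)&(S[...,0]<0),.040)
cv2.imwrite('pics/end.png',cv2.convertScaleAbs(cv2.resize(f['frame'][100:310,150:410],None,fx=3,fy=2.85,interpolation=cv2.INTER_CUBIC),alpha=1.5))
E
```

```text
14.0833 [ 0.5412 -0.1811  0.2126] stand [-202.4   85.4] F [0.1  0.49 0.08] Fx 0.42
tool y ang 20.72807492499881 tool z [-7.0e-04 -2.1e-03 -1.0e+00] w 0.08467435173974684
0.046 2362 x [ 41.3 148.8] y [-72.4  73.7] z 0.0528
0.03 2516 x [-147.1   41.5] y [-75.3  73.2] z 0.0407
bar x [151.8 166.6 173.7] 190
((101.20878601074219, 0.5238113403320312), (121.69014739990234, 149.30157470703125), 0.08989861607551575)
((-88.33934783935547, -1.3045425415039062), (149.48304748535156, 119.57815551757812), 87.94309997558594)
```

View pics/end.png

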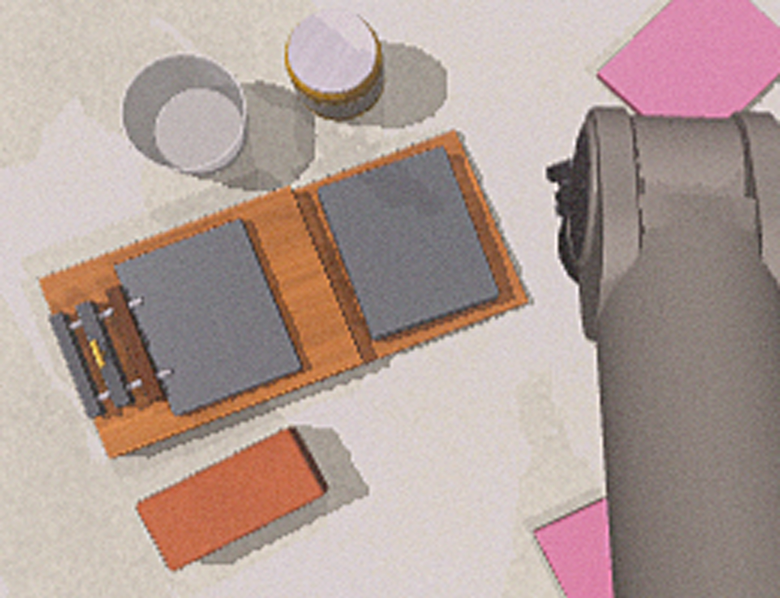

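The picture shows the slab at (210,315) lying square (0.1°) and central (0.5 mm), its front edge against the bar at (140,335). The lower slabs at (408,240), the tin, the tub and the brick are in place. I'll hand it in.

```bash
python3 -c "
from bench import r
print(r.hand_in())"
```

```text
the job is handed in; nothing more can be done
None
```

The slab slid flat along the shelf, pressed the buffer back about 4 mm (about 8–9 N), and was let go square (0.1°) and central (0.5 mm), still touching it; the lower slabs, tin, tub and brick show no movement, and the job was handed in at about 14 s.

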